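# Rake the heaped blanks into one even layer

### The arm

A 7-joint arm with a two-finger parallel gripper is mounted at the origin on the work surface. World frame = base frame: x ahead of the robot, y to its left, z up, the work surface at z = 0. Lengths are in m, angles in rad, forces in N, time in s.
With the tool pointing down it reaches from about 0.4 to 0.85 m from the base axis. Payload 4.5 kg.
Tool frame: the origin (TCP) lies midway between the tips of the shut fingers; the grasp point (between the pads) lies 19 mm behind it; z points along the fingers, y is the line along which they close (so a half turn about z gives the same grasp; the last joint's range is limited). The gripper opens to 88 mm and grips with 3 to 60 N. Pads are 18 mm wide; open, the fingers measure 123 mm over their backs; the gripper's body (75 mm by 187 mm) begins 45 mm behind the grasp point.
Start: joints at [1.198, 0.689, -0.195, 1.565, 0.157, 0.902, -0.215], TCP at [0.247, -0.574, 0.239] pointing down, gripper open.
Joint ranges: [-3.01, 3.01], [-0.46, 2.08], [-1.47, 1.51], [0.13, 2.56], [-1, 4.14], [0.04, 2.09], [-2.66, 2.66]. Speed limits (rad/s): [2.57, 2.57, 3.14, 3.14, 3.14, 3.14, 3.14].

### API

Orientations are given as a unit quaternion [x, y, z, w].
In Python, from plant import r gives the robot as it stands.
- The arm moves only by the tool carry_out, never from a script. Its argument "plan" is a list of rows, each an object with "rot": the turn, a rotation vector about the tool's x, y, z in rad, a list of three; "xyz": the shift along the tool's x, y, z in m, a list of three; "grip": the closure in counts, from 0 (fully open) to 255 (shut). In form: [{"rot": [wx, wy, wz], "xyz": [dx, dy, dz], "grip": grip}, ...]. A call has 1 to 8 rows; each row is the pose to reach, as a shift and turn from the pose commanded when the call began, along the tool's axes at that moment; what a row does not reach only later rows make up. A row lasts 1/12 s, in which the tool goes at most 41.7 mm and 7.16 degrees, less where a joint would pass 70% of its speed; a pose out of reach is approached as far as the arm can. A call with a gripper value outside its range is refused whole. The fingers move at their own pace and stop on an object; "squeeze" is the grip in N (left out, the last holds). Time passes only in rows, so rows that repeat a pose let the fingers close. It gives the time, the measured TCP pose, the force, the opening and the grip force at its end, in the units of the state.
- r.get_state(): the state, without advancing time (a new reading comes with each control period).
- r.snapshot(name): name is "scene" or "top"; returns the picture (420x560x3 uint8, red, green, blue); there is no depth.
- r.camera_params(name): a dict with "fx", "fy", "cx", "cy" (pixels), "position" and "attitude" of the camera in the world. Camera axes: x right, y down, z forward; pixel columns grow to the right and rows downward; lengths in m; the calibration is good to about 2 mm. A picture is of the moment at which its call begins. camera_params takes no time and is no camera call.
- r.finish_job(): hands the job in; it is judged then, once.
The state is a dict: "clock": time; "q": joint angles; "qd": joint speeds; "joint_torque": joint torques, N m; "tool_pos": TCP position; "eef_rot": TCP orientation; "contact_force": force on the tool from outside, world axes, zero at the start; "moment": the same for the moment, N m; "opening": opening from 0.0 (shut) to 1.0 (fully open); "finger_force": force on a finger pad.
Only numpy, scipy, OpenCV 4.12 (cv2) and the standard library are available. Lean on these libraries where they do the work, as an engineer would, in place of code of your own. Each camera call takes 0.05 s, during which the arm holds its last target. There are 200 camera calls.

### The job

In the steel drying tray on the bench, hardwood blanks are heaped two deep in the half farther from the robot while the near half is bare. Pick up the bench rake by its handle and pull the two blanks on top over the edge into the bare half, so that all the blanks lie in one even layer with the lower four still in the far half; touch the two top blanks with the rake only, never with the gripper. Then stand the rake back on the bench, on its tines and foot, clear of the tray.

Things in the scene. Friction and masses are not known exactly. Their poses are not given: they have to be found in the camera images.
- rake_grip (a point): Grip point of the ~200 g bench rake, beside the tray: centre of its level wooden handle (18 wide, 24 high, 90 mm behind to 50 ahead), 75 mm above tine tips. x: along handle to the tines, away from robot; z up. Row of 6 steel tines, 84 wide, 73 mm ahead, straight down from a 98 mm crossbar (underside 45 above tips). Bent-rod foot 110 mm behind, level with the tips. Grip across at about 60 N.
- far_mat: Fixed tray. Origin: centre of its bed, 8 mm above bench; x along the tray, away from robot, y left, z up. Bed 204 (x) by 104 mm, thin steel lip 20 mm high all round. This body is the flush rubber mat of the far half (x 0 to 102 mm). On it four loose blanks 42x42x28 mm high, 35 g, side by side from x = 7 to 97, form the lower layer, top 28 mm above bed. Near half bare.
- top_a_mid (a point): Centre of the left (+y) one of the two upper hardwood blanks, 38 x 38 x 28 mm high, 30 g, lying loose on the lower layer, so 28 to 56 mm above the bed at the start. z up, x and y along its sides.
- top_b_mid (a point): Centre of the other upper blank, the same size, right one (tray's -y side).
Mind the look-alikes: they are no part of the job. Leave any green look-alike of the part that bears top_a_mid alone.

How it is judged:
On the way, in this order (a step that is already met when the one before it is completed fails the run):
1. the rake is picked up: held by the fingers, its handle 110 mm or more above the bench (height (world z) of rake_grip above 0.11 m and contact force between the fingers and rake above 1 N), for 0.2 s.
2. with the rake in hand, both upper blanks come to lie in the near half, at the bed's level (contact force between the fingers and rake above 1 N and z of each of top_a_mid, top_b_mid in the frame of far_mat below 0.025 m and x of each of top_a_mid, top_b_mid in the frame of far_mat below -0.005 m), for 0.2 s.
At the end, for the whole second after the job is handed in: Both upper blanks lie in the near half within the lip (centres 5 mm past the middle, under 25 mm above the bed); the far mat still bears the lower four (over 1.15 N); the rake stands still on the bench, upright within 10 degrees, grip point 65-85 mm up and over 170 mm from the tray's centre (z of top_a_mid in the frame of far_mat between 0.008 and 0.025 m and z of top_b_mid in the frame of far_mat between 0.008 and 0.025 m and x of top_a_mid in the frame of far_mat between -0.1 and -0.005 m and x of top_b_mid in the frame of far_mat between -0.1 and -0.005 m and y of top_a_mid in the frame of far_mat between -0.05 and 0.05 m and y of top_b_mid in the frame of far_mat between -0.05 and 0.05 m and contact force between far_mat and anything else above 1.15 N and horizontal distance between rake_grip and far_mat above 0.17 m and height (world z) of rake_grip between 0.065 and 0.085 m and angle between rake_grip's own z axis and vertical below 0.17 rad and linear speed of each of rake, top_a, top_b below 0.02 m/s); the robot touches nothing.
It fails at once if the gripper touches one of the two upper blanks (contact force between any of the arm, the fingers and top_a above 0.3 N or contact force between any of the arm, the fingers and top_b above 0.3 N).
It also fails if it takes over 48 s, if anything falls off the work surface, if the arm or the gripper's body presses on something with over 40 N, if the wrist force passes 120 N, or if a joint passes its speed limit or range.

## Working session

There is one attempt and no reset: what is moved stays moved. The work goes in short steps, Python scripts to look and compute and a tool call to move; the robot and the scene stay as the last step left them, time stands still between calls to the robot, and variables do not carry over. Pictures are saved under pics/ and viewed, at most 10 in all, crops included, and the job is handed in when it is done.

Besides the shell and the picture viewer there is one more tool, called as name(argument=value, ...) on one line, values as JSON. carry_out: Moves the arm, as the interface text tells. Its arguments: {"type":"object","properties":{"plan":{"type":"array"},"squeeze":{"type":"number"}},"required":["plan"]}

```bash
mkdir -p pics; ls
python3 - <<'E'
from plant import r
import cv2
for n in("scene","top"):
    cv2.imwrite(f"pics/{n}0.png",r.snapshot(n)[:,:,::-1]); print(n,r.camera_params(n))
s=r.get_state();print(s)
E
```

```text
pics
scene {'fx': 403.6896786914883, 'fy': 403.6896786914883, 'cx': 278.5112696472691, 'cy': 210.81705783723112, 'position': array([0.85046835, 0.4080998 , 0.81642725]), 'attitude': array([ 0.25560645,  0.92324322, -0.2772746 , -0.07352613])}
top {'fx': 497.1284002212134, 'fy': 497.1284002212134, 'cx': 278.21840972398485, 'cy': 211.68745392075226, 'position': array([0.5299764 , 0.00269312, 1.07014156]), 'attitude': array([ 0.71722421, -0.69560894,  0.03764969, -0.01732429])}
{'clock': 0.1, 'q': array([ 1.19778294,  0.68987965, -0.19452801,  1.56623226,  0.1573096 ,
        0.90250227, -0.21509012]), 'qd': array([-8.36976822e-04,  1.90420990e-04, -2.68627082e-04, -3.00250496e-03,
       -7.27811330e-05,  3.25948084e-03,  6.60678899e-04]), 'joint_torque': array([-4.31673863e-03, -5.28500462e+01, -1.27192866e+00, -1.53836131e+01,
       -5.25939174e-02,  1.94019995e-03,  4.48679498e-05]), 'tool_pos': array([ 0.2470414 , -0.57349031,  0.23800528]), 'eef_rot': array([ 9.79373932e-01,  2.02054539e-01, -2.24669613e-04, -7.83038956e-04]), 'contact_force': array([ 0.77159803,  0.43459273, -0.6143273 ]), 'moment': array([ 0.03291268, -0.05924668, -0.01586006]), 'finger_force': 0.0, 'opening': 1.0035208824963142}
```

View pics/top0.png

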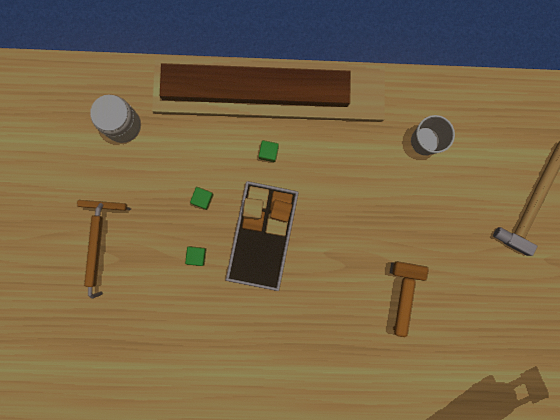

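View pics/scene0.png

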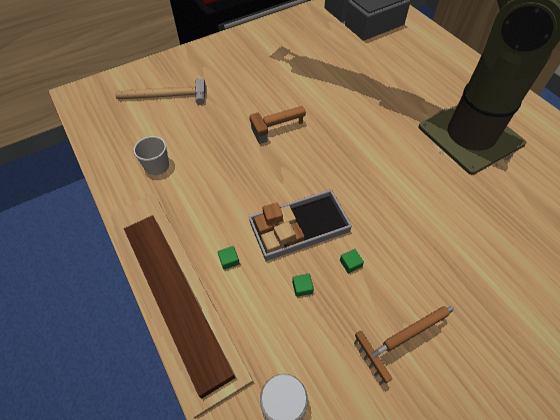

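The top view shows the rake on the left (crossbar near (102,206), foot near (93,295)), and a tray near (262,235) with its far end up and the upper blanks near (253,208) and (282,207). A mallet look-alike stands on the right, with green blocks around the tray. I'll zoom in next.

Run:
```python
import cv2,numpy as np
im=cv2.imread("pics/top0.png")
a=cv2.resize(im[190:310,60:140],None,fx=5,fy=5,interpolation=cv2.INTER_CUBIC)
b=cv2.resize(im[175:295,222:302],None,fx=5,fy=5,interpolation=cv2.INTER_CUBIC)
c=np.hstack([a,b]);c=np.clip(c*1.6,0,255).astype(np.uint8)
for x in range(0,800,100):cv2.line(c,(x,0),(x,6),(255,255,255))
cv2.imwrite("pics/z0.png",c)
```

```text
(no output)
```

View pics/z0.png

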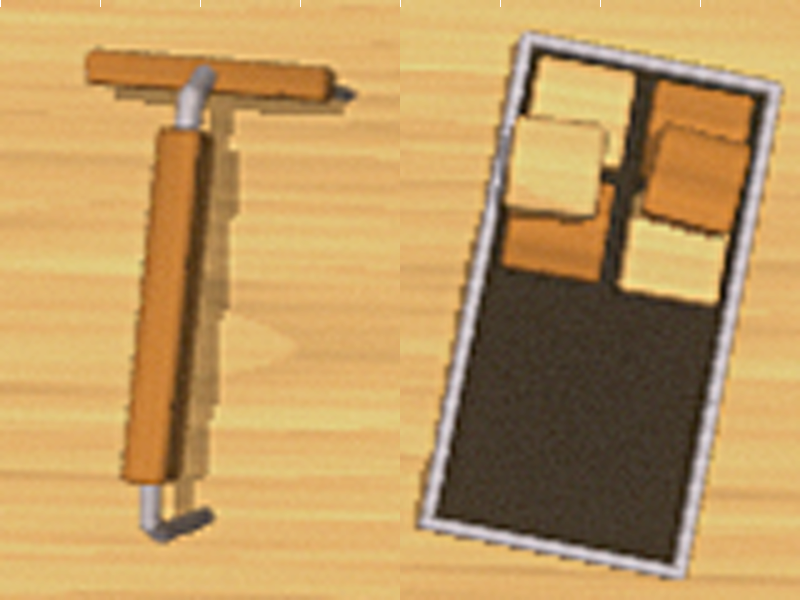

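The left crop shows the handle top face running from about (181,130) to (147,482). The right crop shows the tray lip corners at (525,33), (782,88), (683,577) and (420,527). The light top blank A is centred at (557,166) and the orange blank B at (698,178).

```bash
cat > h.py <<'E'
import numpy as np
from plant import r
from scipy.spatial.transform import Rotation as R
def px2w(n,px,z):
    p=r.camera_params(n);px=np.atleast_2d(np.array(px,float))
    d=np.c_[(px[:,0]-p["cx"])/p["fx"],(px[:,1]-p["cy"])/p["fy"],np.ones(len(px))]
    d=R.from_quat(p["attitude"]).apply(d);o=p["position"]
    return o+d*((z-o[2])/d[:,2])[:,None]
def rel(pos,yaw=None):
    """shift (tool axes) to world pos, and rotvec to tool-down with tool x at world yaw"""
    s=r.get_state();T=R.from_quat(s["eef_rot"])
    out=T.inv().apply(np.array(pos)-s["tool_pos"])
    if yaw is None:return out.round(4)
    c,q=np.cos(yaw),np.sin(yaw)
    G=R.from_matrix(np.array([[c,q,0],[q,-c,0],[0,0,-1]]))
    return out.round(4),(T.inv()*G).as_rotvec().round(4)
E
python3 - <<'E'
from h import *
L=lambda a:np.array([60,190])+np.array(a)/5
Rr=lambda a:np.array([222,175])+(np.array(a)-[400,0])/5
h=px2w("top",L([[181,130],[147,482]]),.087);print("handle",h)
d=h[0]-h[1];print(np.linalg.norm(d),"yaw",np.arctan2(d[1],d[0]),"grip",h[1]+d*90/140)
t=px2w("top",Rr([[525,33],[782,88],[683,577],[420,527]]),.028);print(t)
C=t.mean(0);d=t[0]+t[1]-t[2]-t[3];y=np.arctan2(d[1],d[0]);print("tray",C,y,np.linalg.norm(t[0]-t[3]),np.linalg.norm(t[0]-t[1]))
M=np.array([[np.cos(y),np.sin(y)],[-np.sin(y),np.cos(y)]])
for c in([[515,115],[607,125],[598,217],[508,208]],[[663,122],[755,145],[733,235],[643,212]]):
    w=px2w("top",Rr(c),.064);print((w[:,:2]-C[:2])@M.T, w.mean(0))
s=r.get_state();T=R.from_quat(s["eef_rot"]);print(T.as_matrix())
E
```

```text
handle [[0.58720997 0.33231171 0.087     ]
 [0.45010251 0.33749937 0.087     ]]
0.13720556925053445 yaw -0.03781842733380619 grip [0.53824302 0.33416444 0.087     ]
[[ 0.67319636  0.04163046  0.028     ]
 [ 0.65343507 -0.06753302  0.028     ]
 [ 0.44769046 -0.03171602  0.028     ]
 [ 0.46528622  0.07803326  0.028     ]]
tray [0.55990203 0.00510367 0.028     ] -0.1728473980464853 0.2110729521809386 0.11093770580859204
[[0.06699985 0.05035886]
 [0.07061907 0.01295767]
 [0.03318538 0.00891467]
 [0.02937361 0.04533246]] [0.61425568 0.02544959 0.064     ]
[[ 0.07646307 -0.00908928]
 [ 0.0748857  -0.0476529 ]
 [ 0.03712245 -0.04618651]
 [ 0.03887438 -0.00853612]] [ 0.61109886 -0.03212248  0.064     ]
[[ 9.18347825e-01  3.95773545e-01 -7.56504275e-04]
 [ 3.95774249e-01 -9.18346700e-01  1.44298485e-03]
 [-1.23637973e-04 -1.62456691e-03 -9.99998673e-01]]
```

```bash
python3 -c "
from h import *
print(rel([.538,.334,.20],-.038))"
```

```text
(array([ 0.6264, -0.7182,  0.0391]), array([-0.0016,  0.0005,  0.4449]))
```

carry_out(plan=[{"rot": [0, 0, 0.445], "xyz": [0.626, -0.718, 0.0], "grip": 0}, {"rot": [0, 0, 0.445], "xyz": [0.626, -0.718, 0.0], "grip": 0}, {"rot": [0, 0, 0.445], "xyz": [0.626, -0.718, 0.0], "grip": 0}, {"rot": [0, 0, 0.445], "xyz": [0.626, -0.718, 0.0], "grip": 0}, {"rot": [0, 0, 0.445], "xyz": [0.626, -0.718, 0.0], "grip": 0}, {"rot": [0, 0, 0.445], "xyz": [0.626, -0.718, 0.0], "grip": 0}, {"rot": [0, 0, 0.445], "xyz": [0.626, -0.718, 0.0], "grip": 0}, {"rot": [0, 0, 0.445], "xyz": [0.626, -0.718, 0.0], "grip": 0}], squeeze=60)

```text
clock: 0.77
tool_pos: [0.3491, -0.2546, 0.2387]
eef_rot: [1.0, -0.019, -0.0, -0.0]
contact_force: [1.2, -0.4, 0.4]
opening: 1.0
finger_force: 0.0
```

```bash
python3 -c "
from h import *
print(rel([.538,.334,.20],-.038));s=r.get_state();print(s['tool_pos'],s['clock'],s['q'])"
```

```text
(array([ 0.1661, -0.5955,  0.0387]), array([-0.0001,  0.0001, -0.0005]))
[ 0.34910497 -0.25461842  0.23866419] 0.7667 [ 0.55041617  0.4467036  -0.03949326  2.12300388  0.03135299  0.57257423
 -1.12087768]
```

carry_out(plan=[{"rot": [0, 0, 0], "xyz": [0.166, -0.595, 0.0], "grip": 0}, {"rot": [0, 0, 0], "xyz": [0.166, -0.595, 0.0], "grip": 0}, {"rot": [0, 0, 0], "xyz": [0.166, -0.595, 0.0], "grip": 0}, {"rot": [0, 0, 0], "xyz": [0.166, -0.595, 0.0], "grip": 0}, {"rot": [0, 0, 0], "xyz": [0.166, -0.595, 0.0], "grip": 0}, {"rot": [0, 0, 0], "xyz": [0.166, -0.595, 0.0], "grip": 0}, {"rot": [0, 0, 0], "xyz": [0.166, -0.595, 0.0], "grip": 0}, {"rot": [0, 0, 0], "xyz": [0.166, -0.595, 0.0], "grip": 0}])

```text
clock: 1.43
tool_pos: [0.4508, 0.063, 0.2386]
eef_rot: [1.0, -0.019, -0.0, 0.0]
contact_force: [0.6, 0.6, 0.6]
opening: 0.999
finger_force: 0.0
```

```bash
python3 -c "
from h import *
print(rel([.538,.334,.12],-.038))"
```

```text
(array([ 0.0769, -0.2741,  0.1185]), array([0.0003, 0.0004, 0.0002]))
```

carry_out(plan=[{"rot": [0, 0, 0], "xyz": [0.077, -0.274, 0.118], "grip": 0}, {"rot": [0, 0, 0], "xyz": [0.077, -0.274, 0.118], "grip": 0}, {"rot": [0, 0, 0], "xyz": [0.077, -0.274, 0.118], "grip": 0}, {"rot": [0, 0, 0], "xyz": [0.077, -0.274, 0.118], "grip": 0}, {"rot": [0, 0, 0], "xyz": [0.077, -0.274, 0.118], "grip": 0}, {"rot": [0, 0, 0], "xyz": [0.077, -0.274, 0.118], "grip": 0}, {"rot": [0, 0, 0], "xyz": [0.077, -0.274, 0.118], "grip": 0}, {"rot": [0, 0, 0], "xyz": [0.077, -0.274, 0.118], "grip": 0}])

```text
clock: 2.1
tool_pos: [0.5371, 0.3385, 0.118]
eef_rot: [1.0, -0.016, -0.001, -0.002]
contact_force: [-0.2, 1.2, 0.3]
opening: 1.001
finger_force: 0.0
```

```bash
python3 -c "
from h import *
import cv2
print(rel([.538,.334,.056],-.038))
im=r.snapshot('scene')[250:400,320:480,::-1];im=cv2.resize(im,None,fx=4,fy=4,interpolation=cv2.INTER_CUBIC)
cv2.imwrite('pics/g0.png',im)"
```

```text
(array([0.0012, 0.0047, 0.062 ]), array([-0.0033,  0.0018,  0.0058]))
```

View pics/g0.png

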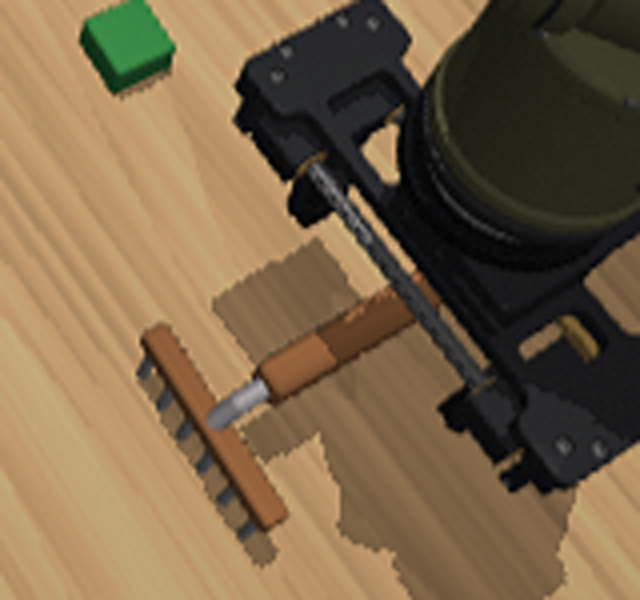

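The picture shows the gripper straddling the handle, with the fingers at about (310,190) and (460,400) on either side of it. I'll go down now.

carry_out(plan=[{"rot": [0, 0, 0], "xyz": [0, 0, 0.02], "grip": 0}, {"rot": [0, 0, 0], "xyz": [0, 0, 0.04], "grip": 0}, {"rot": [0, 0, 0], "xyz": [0, 0, 0.06], "grip": 0}, {"rot": [0, 0, 0], "xyz": [0, 0, 0.063], "grip": 0}, {"rot": [0, 0, 0], "xyz": [0, 0, 0.063], "grip": 0}, {"rot": [0, 0, 0], "xyz": [0, 0, 0.063], "grip": 0}])

```text
clock: 2.65
tool_pos: [0.5387, 0.3314, 0.0584]
eef_rot: [1.0, -0.019, 0.0, -0.0]
contact_force: [-1.3, 0.5, 0.9]
opening: 0.999
finger_force: 0.0
```

```bash
python3 -c "
from h import *
print(rel([.538,.334,.056],-.038))"
```

```text
(array([-0.0008, -0.0026,  0.0024]), array([-0.    , -0.0006, -0.0007]))
```

Correct the offset, then close at 60 N.

carry_out(plan=[{"rot": [0, 0, 0], "xyz": [-0.001, -0.0026, 0.0024], "grip": 0}, {"rot": [0, 0, 0], "xyz": [-0.001, -0.0026, 0.0024], "grip": 0}, {"rot": [0, 0, 0], "xyz": [-0.001, -0.0026, 0.0024], "grip": 255}, {"rot": [0, 0, 0], "xyz": [-0.001, -0.0026, 0.0024], "grip": 255}, {"rot": [0, 0, 0], "xyz": [-0.001, -0.0026, 0.0024], "grip": 255}, {"rot": [0, 0, 0], "xyz": [-0.001, -0.0026, 0.0024], "grip": 255}, {"rot": [0, 0, 0], "xyz": [-0.001, -0.0026, 0.0024], "grip": 255}, {"rot": [0, 0, 0], "xyz": [-0.001, -0.0026, 0.0024], "grip": 255}], squeeze=60)

```text
clock: 3.32
tool_pos: [0.5374, 0.3343, 0.0553]
eef_rot: [1.0, -0.019, 0.0, 0.0]
contact_force: [-0.1, -0.3, 0.4]
opening: 0.572
finger_force: 0.0
```

carry_out(plan=[{"rot": [0, 0, 0], "xyz": [-0.001, -0.0026, 0], "grip": 255}, {"rot": [0, 0, 0], "xyz": [0, 0, 0], "grip": 255}, {"rot": [0, 0, 0], "xyz": [0, 0, 0], "grip": 255}, {"rot": [0, 0, 0], "xyz": [0, 0, 0], "grip": 255}])

```text
clock: 3.65
tool_pos: [0.5375, 0.334, 0.0553]
eef_rot: [1.0, -0.019, 0.0, 0.0]
contact_force: [0.4, 1.0, -0.1]
opening: 0.268
finger_force: 1.4
```

carry_out(plan=[{"rot": [0, 0, 0], "xyz": [0, 0, 0], "grip": 255}, {"rot": [0, 0, 0], "xyz": [0, 0, 0], "grip": 255}, {"rot": [0, 0, 0], "xyz": [0, 0, 0], "grip": 255}, {"rot": [0, 0, 0], "xyz": [0, 0, 0], "grip": 255}])

```text
clock: 3.98
tool_pos: [0.5373, 0.3345, 0.0553]
eef_rot: [1.0, -0.019, 0.0, -0.0]
contact_force: [0.3, 1.1, 0.2]
opening: 0.192
finger_force: 59.8
```

carry_out(plan=[{"rot": [0, 0, 0], "xyz": [0, 0, -0.01], "grip": 255}, {"rot": [0, 0, 0], "xyz": [0, 0, -0.03], "grip": 255}, {"rot": [0, 0, 0], "xyz": [0, 0, -0.05], "grip": 255}, {"rot": [0, 0, 0], "xyz": [0, 0, -0.07], "grip": 255}, {"rot": [0, 0, 0], "xyz": [0, 0, -0.09], "grip": 255}, {"rot": [0, 0, 0], "xyz": [0, 0, -0.1], "grip": 255}, {"rot": [0, 0, 0], "xyz": [0, 0, -0.1], "grip": 255}, {"rot": [0, 0, 0], "xyz": [0, 0, -0.1], "grip": 255}])

```text
clock: 4.65
tool_pos: [0.5372, 0.3341, 0.1554]
eef_rot: [1.0, -0.019, 0.0, 0.0]
contact_force: [-0.1, 0.4, -2.4]
opening: 0.195
finger_force: 59.8
```

```bash
python3 -c "
from h import *
import cv2
ims=[]
im=r.snapshot('scene')[200:400,300:500,::-1];ims.append(cv2.resize(im,(400,400)))
im=r.snapshot('top')[170:320,40:190,::-1];ims.append(cv2.resize(im,(400,400),interpolation=cv2.INTER_CUBIC))
cv2.imwrite('pics/l0.png',np.hstack(ims))
s=r.get_state();print(s['tool_pos'],s['contact_force'],s['moment'],s['clock'],s['finger_force'])
# target for grip: tray(22,0)
print(rel([.5817,.0012,.155],-.173))"
```

```text
[0.53641222 0.3337446  0.15399218] [ 0.4083385   1.02704375 -2.29621716] [ 0.02217943 -0.01717096 -0.00023863] 4.75 59.80748793910607
(array([ 0.0579,  0.3306, -0.0006]), array([0.0018, 0.0021, 0.1349]))
```

View pics/l0.png

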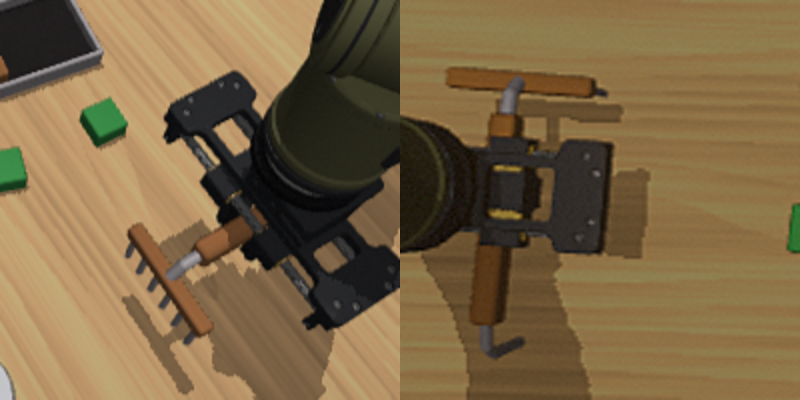

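The lift worked: the rake hangs level in the fingers (crossbar at (520,80) in the right half). Now carry it over the far end of the tray.

carry_out(plan=[{"rot": [0, 0, 0.01], "xyz": [0.002, 0.01, 0], "grip": 255}, {"rot": [0, 0, 0.03], "xyz": [0.006, 0.035, 0], "grip": 255}, {"rot": [0, 0, 0.05], "xyz": [0.011, 0.065, 0], "grip": 255}, {"rot": [0, 0, 0.07], "xyz": [0.016, 0.095, 0], "grip": 255}, {"rot": [0, 0, 0.09], "xyz": [0.021, 0.125, 0], "grip": 255}, {"rot": [0, 0, 0.11], "xyz": [0.027, 0.155, 0], "grip": 255}, {"rot": [0, 0, 0.135], "xyz": [0.032, 0.185, 0], "grip": 255}, {"rot": [0, 0, 0.135], "xyz": [0.036, 0.21, 0], "grip": 255}])

```text
clock: 5.42
tool_pos: [0.5648, 0.119, 0.1544]
eef_rot: [0.996, -0.088, -0.001, 0.001]
contact_force: [-0.7, 0.1, -1.5]
opening: 0.197
finger_force: 59.8
```

```bash
python3 -c "
from h import *
print(rel([.5817,.0012,.155],-.173))"
```

```text
(array([ 0.0374,  0.113 , -0.0003]), array([ 0.0027,  0.0013, -0.0041]))
```

carry_out(plan=[{"rot": [0, 0, 0], "xyz": [0.006, 0.02, 0], "grip": 255}, {"rot": [0, 0, 0], "xyz": [0.014, 0.045, 0], "grip": 255}, {"rot": [0, 0, 0], "xyz": [0.022, 0.07, 0], "grip": 255}, {"rot": [0, 0, 0], "xyz": [0.031, 0.092, 0], "grip": 255}, {"rot": [0, 0, 0], "xyz": [0.036, 0.106, 0], "grip": 255}, {"rot": [0, 0, 0], "xyz": [0.036, 0.11, 0], "grip": 255}, {"rot": [0, 0, 0], "xyz": [0.036, 0.11, 0], "grip": 255}, {"rot": [0, 0, 0], "xyz": [0.036, 0.11, 0], "grip": 255}])

```text
clock: 6.08
tool_pos: [0.5811, 0.0095, 0.1547]
eef_rot: [0.996, -0.086, -0.001, -0.0]
contact_force: [-0.7, 0.1, -2.7]
opening: 0.194
finger_force: 59.8
```

```bash
python3 -c "
from h import *
import cv2
print(rel([.5817,.0012,.10],-.173))
ims=[]
im=r.snapshot('scene')[130:330,200:400,::-1];ims.append(cv2.resize(im,(400,400)))
im=r.snapshot('top')[160:310,190:340,::-1];ims.append(cv2.resize(im,(400,400),interpolation=cv2.INTER_CUBIC))
cv2.imwrite('pics/p0.png',np.clip(np.hstack(ims)*1.5,0,255).astype(np.uint8))"
```

```text
(array([0.0021, 0.0081, 0.0547]), array([-0.0006,  0.0016,  0.0002]))
```

View pics/p0.png

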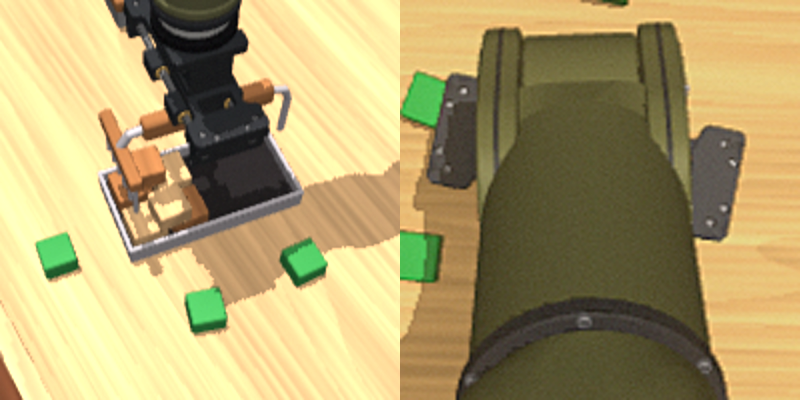

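The rake is above the far end of the tray, with the crossbar at about (122,150) in the left half, beyond the top blanks. I'll correct y by 8 mm, then lower it behind the blanks.

carry_out(plan=[{"rot": [0, 0, 0], "xyz": [0.002, 0.008, 0], "grip": 255}, {"rot": [0, 0, 0], "xyz": [0.002, 0.008, 0], "grip": 255}, {"rot": [0, 0, 0], "xyz": [0.002, 0.008, 0.015], "grip": 255}, {"rot": [0, 0, 0], "xyz": [0.002, 0.008, 0.03], "grip": 255}, {"rot": [0, 0, 0], "xyz": [0.002, 0.008, 0.045], "grip": 255}, {"rot": [0, 0, 0], "xyz": [0.002, 0.008, 0.057], "grip": 255}, {"rot": [0, 0, 0], "xyz": [0.002, 0.008, 0.057], "grip": 255}, {"rot": [0, 0, 0], "xyz": [0.002, 0.008, 0.057], "grip": 255}])

```text
clock: 6.85
tool_pos: [0.5821, 0.0004, 0.0979]
eef_rot: [0.996, -0.086, -0.001, 0.0]
contact_force: [0.7, -0.5, -2.4]
opening: 0.199
finger_force: 59.8
```

```bash
python3 -c "
from h import *
import cv2
print(rel([.468,.0211,.098],-.173))
im=r.snapshot('scene')[160:280,230:370,::-1]
cv2.imwrite('pics/p1.png',np.clip(cv2.resize(im,None,fx=5,fy=5,interpolation=cv2.INTER_CUBIC)*1.5,0,255).astype(np.uint8))"
```

```text
(array([-0.1159, -0.0008,  0.    ]), array([0.0004, 0.0012, 0.    ]))
```

View pics/p1.png

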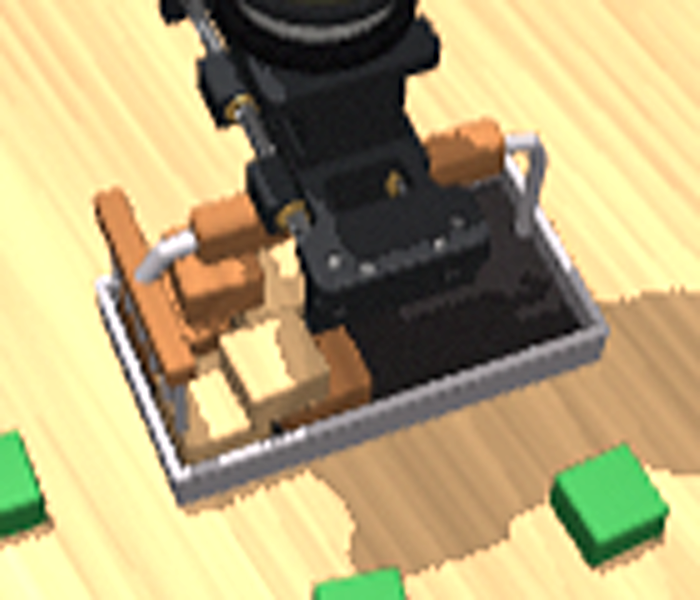

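The tines hang behind the top blanks (crossbar (145,285), light blank (270,365)), and there is no contact force. Now pull back.

carry_out(plan=[{"rot": [0, 0, 0], "xyz": [-0.006, 0, 0], "grip": 255}, {"rot": [0, 0, 0], "xyz": [-0.012, 0, 0], "grip": 255}, {"rot": [0, 0, 0], "xyz": [-0.018, 0, 0], "grip": 255}, {"rot": [0, 0, 0], "xyz": [-0.024, 0, 0], "grip": 255}, {"rot": [0, 0, 0], "xyz": [-0.03, 0, 0], "grip": 255}, {"rot": [0, 0, 0], "xyz": [-0.036, 0, 0], "grip": 255}, {"rot": [0, 0, 0], "xyz": [-0.042, 0, 0], "grip": 255}, {"rot": [0, 0, 0], "xyz": [-0.048, 0, 0], "grip": 255}])

```text
clock: 7.57
tool_pos: [0.5347, 0.0087, 0.0985]
eef_rot: [0.996, -0.086, 0.0, -0.0]
contact_force: [0.3, 0.3, -1.2]
opening: 0.198
finger_force: 59.8
```

carry_out(plan=[{"rot": [0, 0, 0], "xyz": [-0.006, 0, 0], "grip": 255}, {"rot": [0, 0, 0], "xyz": [-0.012, 0, 0], "grip": 255}, {"rot": [0, 0, 0], "xyz": [-0.018, 0, 0], "grip": 255}, {"rot": [0, 0, 0], "xyz": [-0.024, 0, 0], "grip": 255}, {"rot": [0, 0, 0], "xyz": [-0.03, 0, 0], "grip": 255}, {"rot": [0, 0, 0], "xyz": [-0.036, 0, 0], "grip": 255}, {"rot": [0, 0, 0], "xyz": [-0.042, 0, 0], "grip": 255}, {"rot": [0, 0, 0], "xyz": [-0.048, 0, 0], "grip": 255}])

```text
clock: 8.23
tool_pos: [0.4871, 0.017, 0.0983]
eef_rot: [0.996, -0.086, -0.0, 0.0]
contact_force: [-0.5, -0.3, -3.1]
opening: 0.193
finger_force: 59.8
```

```bash
python3 -c "
from h import *
import cv2
print(rel([.468,.0211,.098],-.173))
im=r.snapshot('scene')[160:280,230:370,::-1]
cv2.imwrite('pics/p2.png',np.clip(cv2.resize(im,None,fx=5,fy=5,interpolation=cv2.INTER_CUBIC)*1.5,0,255).astype(np.uint8))"
```

```text
(array([-0.0195, -0.0008,  0.0003]), array([ 0.0001,  0.0003, -0.0002]))
```

View pics/p2.png

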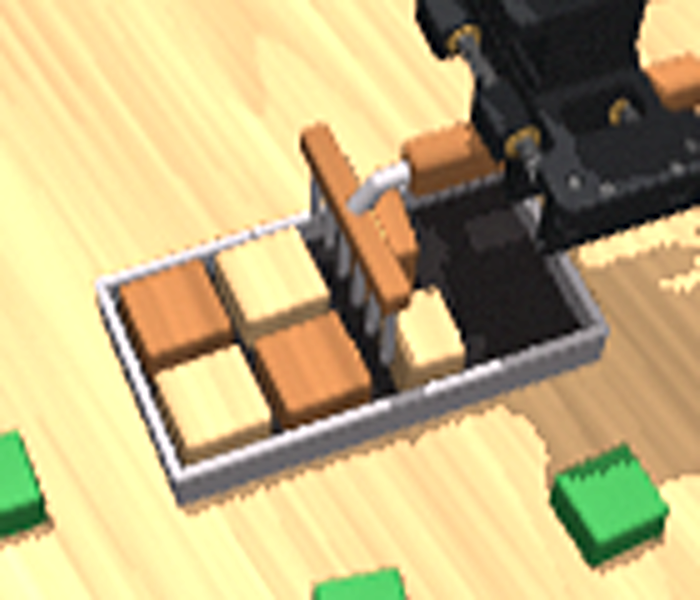

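Both blanks are down in the near half. They seem to have tipped onto a side, with the light one at (428,345) and the orange one behind the tines. I'll pull a bit farther to lay them flat.

carry_out(plan=[{"rot": [0, 0, 0], "xyz": [-0.005, 0, 0], "grip": 255}, {"rot": [0, 0, 0], "xyz": [-0.01, 0, 0], "grip": 255}, {"rot": [0, 0, 0], "xyz": [-0.015, 0, 0], "grip": 255}, {"rot": [0, 0, 0], "xyz": [-0.02, 0, 0], "grip": 255}, {"rot": [0, 0, 0], "xyz": [-0.025, 0, 0], "grip": 255}, {"rot": [0, 0, 0], "xyz": [-0.03, 0, 0], "grip": 255}, {"rot": [0, 0, 0], "xyz": [-0.035, 0, 0], "grip": 255}, {"rot": [0, 0, 0], "xyz": [-0.035, 0, 0], "grip": 255}])

```text
clock: 8.95
tool_pos: [0.4516, 0.023, 0.0983]
eef_rot: [0.996, -0.086, -0.001, 0.0]
contact_force: [-0.3, 0.5, -2.2]
opening: 0.194
finger_force: 59.8
```

carry_out(plan=[{"rot": [0, 0, 0], "xyz": [0, 0, -0.015], "grip": 255}, {"rot": [0, 0, 0], "xyz": [0, 0, -0.035], "grip": 255}, {"rot": [0, 0, 0], "xyz": [0, 0, -0.055], "grip": 255}, {"rot": [0, 0, 0], "xyz": [0, 0, -0.07], "grip": 255}, {"rot": [0, 0, 0], "xyz": [0, 0, -0.07], "grip": 255}, {"rot": [0, 0, 0], "xyz": [0, 0, -0.07], "grip": 255}])

```text
clock: 9.45
tool_pos: [0.4538, 0.0229, 0.1686]
eef_rot: [0.996, -0.087, 0.001, -0.0]
contact_force: [-0.4, 0.1, -3.1]
opening: 0.196
finger_force: 59.8
```

```bash
python3 -c "
from h import *
import cv2
print(rel([.51,.31,.155],-.1))
im=r.snapshot('scene')[160:280,230:370,::-1]
cv2.imwrite('pics/p3.png',np.clip(cv2.resize(im,None,fx=5,fy=5,interpolation=cv2.INTER_CUBIC)*1.5,0,255).astype(np.uint8))"
```

```text
(array([ 0.0058, -0.2925,  0.0137]), array([-0.0004, -0.0017, -0.0732]))
```

View pics/p3.png

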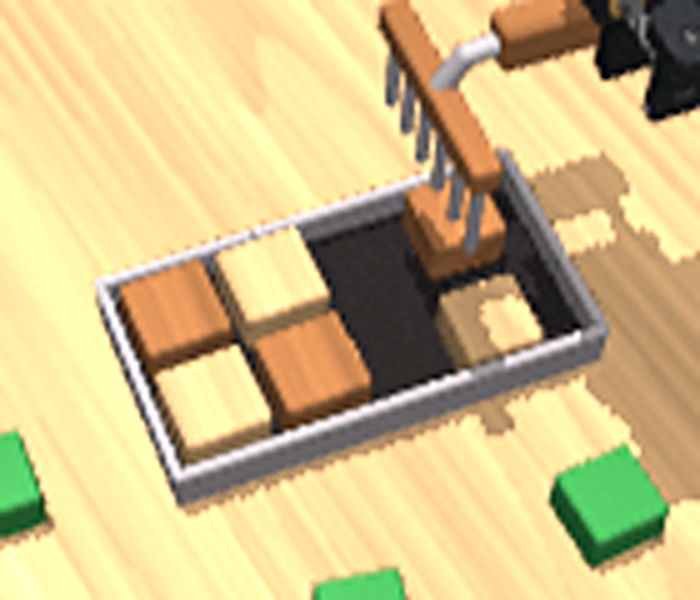

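All six blanks lie flat in one layer, with the two former top ones at (453,230) and (490,320) in the near half. Now return the rake to its original, known-clear spot.

```bash
python3 -c "
from h import *
print(rel([.5375,.334,.155],-.038))"
```

```text
(array([ 0.0295, -0.321 ,  0.0129]), array([ 1.000e-04,  1.000e-04, -1.351e-01]))
```

carry_out(plan=[{"rot": [0, 0, -0.02], "xyz": [0.001, -0.01, 0], "grip": 255}, {"rot": [0, 0, -0.04], "xyz": [0.003, -0.035, 0], "grip": 255}, {"rot": [0, 0, -0.06], "xyz": [0.006, -0.065, 0], "grip": 255}, {"rot": [0, 0, -0.08], "xyz": [0.009, -0.095, 0], "grip": 255}, {"rot": [0, 0, -0.1], "xyz": [0.012, -0.125, 0], "grip": 255}, {"rot": [0, 0, -0.12], "xyz": [0.015, -0.155, 0], "grip": 255}, {"rot": [0, 0, -0.135], "xyz": [0.018, -0.185, 0], "grip": 255}, {"rot": [0, 0, -0.135], "xyz": [0.02, -0.21, 0], "grip": 255}])

```text
clock: 10.17
tool_pos: [0.5087, 0.2298, 0.1668]
eef_rot: [1.0, -0.017, -0.001, -0.0]
contact_force: [1.0, -0.4, -2.8]
opening: 0.193
finger_force: 59.8
```

```bash
python3 -c "
from h import *
print(rel([.5375,.334,.155],-.038))"
```

```text
(array([ 0.0252, -0.1051,  0.0118]), array([-0.0003,  0.0017,  0.0037]))
```

carry_out(plan=[{"rot": [0, 0, 0], "xyz": [0.005, -0.02, 0], "grip": 255}, {"rot": [0, 0, 0], "xyz": [0.011, -0.045, 0], "grip": 255}, {"rot": [0, 0, 0], "xyz": [0.018, -0.07, 0], "grip": 255}, {"rot": [0, 0, 0], "xyz": [0.023, -0.09, 0.01], "grip": 255}, {"rot": [0, 0, 0], "xyz": [0.025, -0.1, 0.03], "grip": 255}, {"rot": [0, 0, 0], "xyz": [0.025, -0.1, 0.05], "grip": 255}, {"rot": [0, 0, 0], "xyz": [0.025, -0.1, 0.07], "grip": 255}, {"rot": [0, 0, 0], "xyz": [0.025, -0.1, 0.07], "grip": 255}])

```text
clock: 10.83
tool_pos: [0.534, 0.3246, 0.0927]
eef_rot: [1.0, -0.018, -0.004, 0.003]
contact_force: [-0.6, -1.3, -2.7]
opening: 0.2
finger_force: 59.8
```

carry_out(plan=[{"rot": [0, 0, 0], "xyz": [0, 0, 0.01], "grip": 255}, {"rot": [0, 0, 0], "xyz": [0, 0, 0.02], "grip": 255}, {"rot": [0, 0, 0], "xyz": [0, 0, 0.03], "grip": 255}, {"rot": [0, 0, 0], "xyz": [0, 0, 0.034], "grip": 255}, {"rot": [0, 0, 0], "xyz": [0, 0, 0.034], "grip": 255}])

```text
clock: 11.25
tool_pos: [0.5375, 0.3249, 0.0633]
eef_rot: [1.0, -0.019, -0.001, 0.0]
contact_force: [-0.2, 0.5, -2.0]
opening: 0.195
finger_force: 59.8
```

```bash
python3 -c "
from h import *
print(rel([.5375,.334,.0553],-.038),r.get_state()['contact_force'])"
```

```text
(array([-0.0003, -0.0091,  0.008 ]), array([ 0.001 ,  0.0014, -0.0003])) [-0.16678397  0.52768726 -1.95300661]
```

Lower the last 8 mm slowly until contact.

carry_out(plan=[{"rot": [0, 0, 0], "xyz": [0, 0, 0.003], "grip": 255}, {"rot": [0, 0, 0], "xyz": [0, 0, 0.005], "grip": 255}, {"rot": [0, 0, 0], "xyz": [0, 0, 0.007], "grip": 255}, {"rot": [0, 0, 0], "xyz": [0, 0, 0.008], "grip": 255}, {"rot": [0, 0, 0], "xyz": [0, 0, 0.008], "grip": 255}])

```text
clock: 11.67
tool_pos: [0.5381, 0.3253, 0.0563]
eef_rot: [1.0, -0.019, 0.0, 0.0]
contact_force: [1.0, -0.1, -0.6]
opening: 0.198
finger_force: 59.8
```

carry_out(plan=[{"rot": [0, 0, 0], "xyz": [0, 0, 0.001], "grip": 255}, {"rot": [0, 0, 0], "xyz": [0, 0, 0.001], "grip": 255}, {"rot": [0, 0, 0], "xyz": [0, 0, 0.001], "grip": 0}, {"rot": [0, 0, 0], "xyz": [0, 0, 0.001], "grip": 0}, {"rot": [0, 0, 0], "xyz": [0, 0, 0.001], "grip": 0}, {"rot": [0, 0, 0], "xyz": [0, 0, 0.001], "grip": 0}, {"rot": [0, 0, 0], "xyz": [0, 0, 0.001], "grip": 0}, {"rot": [0, 0, 0], "xyz": [0, 0, 0.001], "grip": 0}])

```text
clock: 12.33
tool_pos: [0.5381, 0.3253, 0.0554]
eef_rot: [1.0, -0.019, 0.0, -0.0]
contact_force: [-0.1, 0.1, 0.1]
opening: 0.623
finger_force: 0.0
```

carry_out(plan=[{"rot": [0, 0, 0], "xyz": [0, 0, 0], "grip": 0}, {"rot": [0, 0, 0], "xyz": [0, 0, 0], "grip": 0}, {"rot": [0, 0, 0], "xyz": [0, 0, -0.02], "grip": 0}, {"rot": [0, 0, 0], "xyz": [0, 0, -0.05], "grip": 0}, {"rot": [0, 0, 0], "xyz": [0, 0, -0.09], "grip": 0}, {"rot": [0, 0, 0], "xyz": [0, 0, -0.13], "grip": 0}, {"rot": [0, 0, 0], "xyz": [0, 0, -0.15], "grip": 0}, {"rot": [0, 0, 0], "xyz": [0, 0, -0.15], "grip": 0}])

```text
clock: 13.0
tool_pos: [0.5411, 0.3269, 0.211]
eef_rot: [1.0, -0.019, 0.004, -0.003]
contact_force: [-0.4, -0.5, 0.3]
opening: 1.0
finger_force: 0.0
```

carry_out(plan=[{"rot": [0, 0, 0], "xyz": [-0.03, 0, -0.03], "grip": 0}, {"rot": [0, 0, 0], "xyz": [-0.06, 0, -0.06], "grip": 0}, {"rot": [0, 0, 0], "xyz": [-0.06, 0, -0.06], "grip": 0}, {"rot": [0, 0, 0], "xyz": [-0.06, 0, -0.06], "grip": 0}])

```text
clock: 13.33
tool_pos: [0.4771, 0.3285, 0.2661]
eef_rot: [1.0, -0.018, 0.0, -0.001]
contact_force: [1.1, 0.6, 1.3]
opening: 0.999
finger_force: 0.0
```

```bash
python3 -c "
from h import *
import cv2
ims=[]
im=r.snapshot('scene')[150:400,230:480,::-1];ims.append(cv2.resize(im,(400,400)))
im=r.snapshot('top')[150:350,50:250+60,::-1];ims.append(cv2.resize(im,(400,307)))
ims[1]=cv2.copyMakeBorder(ims[1],0,93,0,0,cv2.BORDER_CONSTANT)
cv2.imwrite('pics/e0.png',np.clip(np.hstack(ims)*1.4,0,255).astype(np.uint8))
s=r.get_state();print(s['clock'],s['tool_pos'],s['opening'])"
```

```text
13.4333 [0.47833668 0.32699947 0.26427229] 0.9980888534608378
```

View pics/e0.png

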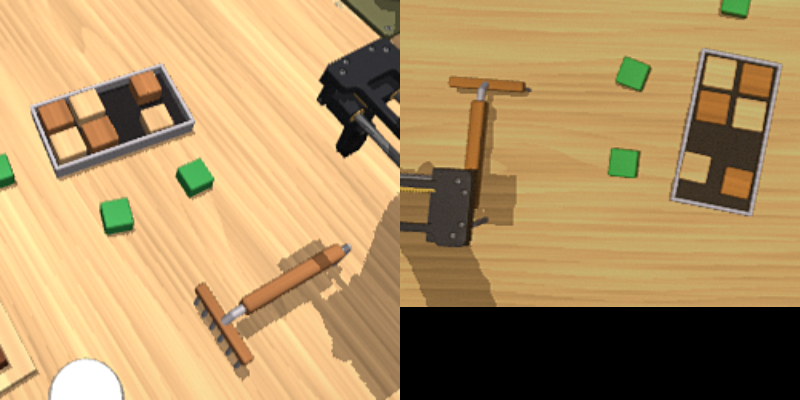

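The rake stands on its tines and foot at about (285,290), clear of the tray. The blanks lie four far and two near, and the gripper is clear. I'll hand the job in.

```bash
python3 -c "
from plant import r
print(r.finish_job())"
```

```text
the job is handed in; nothing more can be done
None
```

The job is handed in at about 13.4 s: both top blanks were raked flat into the near half, the lower four are still in the far half, and the rake stands on the bench clear of the tray. The hand-in returned no verdict.

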